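Square, pin and ready the mitre jig

ROBOT

A 6-joint arm with a two-finger parallel gripper is mounted at the origin on the work surface; the furniture and walls round the work are solid. World frame = base frame: x ahead of the robot, y to its left, z up, the work surface at z = 0. Lengths are in m, angles in rad, forces in N, time in s.
With the tool pointing down it reaches from about 0.35 to 0.975 m from the base axis. Payload 17.4 kg.
Tool frame: the origin (TCP) lies between the finger pads; the fingertips stand bot.finger_overhang ahead of it and the grasp point (between the pads) lies 8 mm behind it (bot.finger_overhang is the distance from the TCP to the fingertips, in m); z points along the fingers, y is the line along which they close (so a half turn about z gives the same grasp; the last joint's range is limited). The gripper opens to 85 mm and grips with 20 to 120 N. Pads are 22 mm wide; open, the fingers measure 114 mm over their backs; the gripper's body (76 mm by 85 mm) begins 54 mm behind the grasp point. The pads swing forward as they close: fully open they stand 13 mm farther back than shut.
Start: joints at [1.16, 0.116, 1.442, -0, 1.584, -0.038], TCP at [0.246, 0.629, 0.242] pointing down, gripper open.
Joint ranges: [-2.83, 2.83], [-0.83, 2.19], [0.07, 2.5], [-1.14, 4.28], [0.01, 3], [-2.97, 2.97]. Speed limits (rad/s): [1.89, 1.89, 2.22, 3.14, 3.14, 3.14].

INTERFACE

Orientations are given as a 3x3 rotation matrix whose columns are the frame's x, y, z axes.
In Python, from cell import bot gives the robot as it stands. The module is installed in compiled form; this text tells all that it offers.
- The arm moves only by the tool move_arm, never from a script. Its argument "increments" is a list of rows, each an object with "slide": the shift along the tool's x, y, z in m, a list of three; "rot": the turn, a rotation vector about the tool's x, y, z in degrees, a list of three; "hand": the finger opening in m, from 0 to 0.0854. A call has 1 to 8 rows; each row is the pose to reach, as a shift and turn from the pose commanded when the call began, along the tool's axes at that moment; what a row does not reach only later rows make up. A row lasts 1/8 s, in which the tool goes at most 62.5 mm and 10.7 degrees, less where a joint would pass 70% of its speed; a pose out of reach is approached as far as the arm can. A call with a gripper value outside its range is refused whole. The fingers move at their own pace and stop on an object; the grip force is fixed at half the most. Time passes only in rows, so rows that repeat a pose let the fingers close. It gives the time, the measured TCP pose, the force, the opening and the grip force at its end, in the units of the state.
- bot.get_obs(): the state, without advancing time (a new reading comes with each control period).
- bot.capture(name): name is "side" or "top" or "wrist"; returns a dict with "frame" (480x640x3 uint8, blue, green, red), "vertical_fov" (degrees; the focal length in pixels is half the picture's height over the tangent of half this angle, whatever the lens; pixels are square), "cx", "cy" (the principal point, pixels), "position" and "attitude" of the camera in the world. Camera axes: x right, y down, z forward; pixel columns grow to the right and rows downward; lengths in m; the calibration is good to about 2 mm. A picture is of the moment at which its call begins. There is no depth.
- bot.sign_off(): hands the job in; it is judged then, once.
The state is a dict: "clock": time; "joint_positions": joint angles; "joint_vel": joint speeds; "tau": joint torques, N m; "tool_pos": TCP position; "eef_rot": TCP orientation; "wrist_force": force on the tool from outside, world axes, zero at the start; "torque": the same for the moment, N m; "opening": finger opening in m; "grasp_force": force on a finger pad.
Only numpy, scipy, OpenCV 4.12 (cv2) and the standard library are available. Lean on these libraries where they do the work, as an engineer would, in place of code of your own. Each camera call takes 0.05 s, during which the arm holds its last target. There are 200 camera calls.

TASK

Square up the mitre jig: swing its aluminium fence home against the stop lug, then push the red-headed lock pin fully home through the fence into the base so that it cannot swing back. Then draw the yellow screwdriver out of the sloping rack, turn it upright with the tip down and finish holding it still, its tip over the brass pivot screw and about three centimetres above it, ready to tighten. Leave the red screwdriver in the rack and do not knock the mug or the bolt tin about.

Things in the scene. Friction and masses are not known exactly. Their poses are not given: they have to be found in the camera images.
- mitre_jig: grey jig base, 16 mm thick, held fast to the table by two magnets with yellow knobs (up to 45 mm high, at x 71, y +-45 mm). Origin: in its underside; y along the closed fence, z up; the base spans x -75 to 95, y -120 to 120 mm. In this frame the pivot is at x 30, y -85 mm and the lock hole at x 30, y 85 mm. A dark steel stop lug stands behind the closed fence at x 57, y 100 mm
- swing_fence (a joint): angle q of the aluminium fence about its pivot (rad, 0 to 0.9): 0 is home on the stop lug (a hard stop), along the base's +y; at q it points from the pivot along (-sin q, cos q) in the base's x, y, its free end out towards -x. 24 mm wide, from 21 mm behind the pivot to 195 mm beyond, 17 to 37 mm above the table. Stiff hinge (friction 0.12 N m): stays where left
- fence_hole (a point): centre of the mouth of the lock-pin hole in the top of the fence, 37 mm above the table, 170 mm from the pivot; through hole, 9.5 mm wide
- lock_hole (a point): centre of the mouth of the lock hole in the top of the base, 16 mm above the table; 10 mm wide, 13 mm deep. It lies under the fence's hole when the fence is home
- pivot_screw (a point): top of the brass cross-slot head (16 mm wide) of the fence's pivot screw, 45 mm above the table, on the fence's swing axis
- drill_stand: light wooden block 50 x 100 mm, 40 mm high, fixed. Origin: centre of its underside. The lock pin stands in its hole at y -26 mm (10.5 mm square, 34 mm deep); at y +16 and +36 mm stand four short drills (x +-12 mm), at most 38 mm above the block
- lock_pin: lock pin: steel shaft 8 mm wide and 31 mm long with a pointed end, and above it a red head 32 mm high (collar 20 mm wide in its lowest 5 mm, above it a 17 mm wide grip). Origin at the tip of the shaft, z up along the pin towards the head. At the start it stands in the drill stand, collar on the block. Fully home in the jig, the collar rests on the fence and the tip is 6 mm above the table
- driver_rack: sloping rack, fixed: green cheeks 173 mm apart and a wooden block with two holes (8 mm square) at y -40 and y +40 mm. Origin: centre line of the holes' mouths, at table height; the mouths are 108 mm above the table. The holes lean 36 degrees from the vertical, handles up and towards the rack's -x: direction (-0.588, 0, 0.809) in the rack's frame. Cheeks 130 mm, handle ends 195 mm high
- yellow_driver: yellow-handled screwdriver, 210 mm long, 0.11 kg. Its own y axis runs along it from tip to handle, its line lies at own x 0, z 15 mm; handle (30 mm wide) from y 5 to y 105 mm, steel shaft (6.4 mm) from y 5 down to the tip at y -105 mm. At the start it sits in one of the rack's two holes, the shoulder of the handle on the block, the tip 110 mm down the hole, leaning 39 degrees
- driver_tip (a point): tip of the yellow screwdriver's shaft (axes as those of the screwdriver)
- red_driver: the same screwdriver with a red handle, in the rack's other hole
- mug: enamel mug, 81 x 106 x 82 mm, at the right; origin at the centre of its underside
- bolt_tin: tin of bolts, 69 mm wide, 76 mm high, in front of the red tool box; origin at the centre of its underside

How it is judged:
On the way, in this order (a step that is already met when the one before it is completed fails the run):
1. the fence is swung home against its stop (value of joint swing_fence below 0.02 rad), for 0.2 s.
2. the lock pin is fully home through the fence in the base, and let go (horizontal distance between lock_pin and lock_hole below 0.004 m and z of lock_pin in the frame of mitre_jig below 0.01 m and angle between lock_pin's own z axis and vertical below 0.12 rad and contact force between the fingers and lock_pin below 0.1 N), for 0.2 s.
3. the yellow screwdriver is drawn clear out of the rack in the fingers (distance of driver_tip from where it was at the start of the episode above 0.12 m and contact force between yellow_driver and driver_rack below 0.05 N and contact force between the fingers and yellow_driver above 1 N), for 0.1 s.
At the end, for the whole second after the job is handed in: The fence is within 0.025 rad of its stop, the lock pin in the base within 4 mm of full depth and of the hole's axis; the yellow screwdriver is held still, touching only the fingers, tip down within 0.17 rad of upright, the tip within 12 mm of the pivot screw's axis and 10 to 60 mm above it (value of joint swing_fence below 0.025 rad and horizontal distance between lock_pin and lock_hole below 0.004 m and z of lock_pin in the frame of mitre_jig below 0.01 m and angle between yellow_driver's own y axis and vertical below 0.17 rad and horizontal distance between driver_tip and pivot_screw below 0.012 m and z of driver_tip in the frame of pivot_screw between 0.01 and 0.06 m and contact force between the fingers and yellow_driver above 1 N and contact force between yellow_driver and mitre_jig below 0.05 N and contact force between yellow_driver and driver_rack below 0.05 N and linear speed of yellow_driver below 0.03 m/s); the arm keeps its last pose, push and grip.
It fails at once if the red screwdriver is taken from or shaken out of its hole (moved by more than 30 mm) (distance of red_driver from where it was at the start of the episode above 0.03 m).
It fails at once if the mug is shoved more than 30 mm or tipped (distance of mug from where it was at the start of the episode above 0.03 m or angle between mug's own z axis and vertical above 0.4 rad).
It fails at once if the bolt tin is shoved more than 30 mm or tipped (distance of bolt_tin from where it was at the start of the episode above 0.03 m or angle between bolt_tin's own z axis and vertical above 0.4 rad).
It also fails if it takes over 67 s, if anything falls off the work surface, if the arm or the gripper's body presses on something with over 40 N, if the wrist force passes 120 N, or if a joint passes its speed limit or range.

## Working session

There is one attempt and no reset: what is moved stays moved. The work goes in short steps, Python scripts to look and compute and a tool call to move; the robot and the scene stay as the last step left them, time stands still between calls to the robot, and variables do not carry over. Pictures are saved under pics/ and viewed, at most 13 in all, crops included, and the job is handed in when it is done.

Besides the shell and the picture viewer there is one more tool, called after ">>>" by a JSON object that holds its "op" and its "data". move_arm: Moves the arm, as the interface text tells. Its arguments: {"type":"object","properties":{"increments":{"type":"array","items":{"type":"object","properties":{"slide":{"type":"array","items":{"type":"number"}},"rot":{"type":"array","items":{"type":"number"}},"hand":{"type":"number"}}}}},"required":["increments"]}

```bash
mkdir -p pics
python3 - <<'E'
from cell import bot
import cv2,numpy as np
o=bot.get_obs()
print({k:np.round(v,3).tolist() for k,v in o.items()},bot.finger_overhang)
for n in("side","top","wrist"):
    c=bot.capture(n);cv2.imwrite(f"pics/{n}0.png",c["frame"])
    print(n,c["vertical_fov"],c["cx"],c["cy"],np.round(c["position"],3).tolist(),np.round(c["attitude"],3).tolist())
E
```

```text
{'clock': 0.0, 'joint_positions': [1.16, 0.116, 1.442, 0.0, 1.584, -0.038], 'joint_vel': [-0.002, 0.001, -0.001, -0.001, -0.001, -0.0], 'tau': [-0.002, -73.201, -63.249, -0.0, 0.007, 0.0], 'tool_pos': [0.246, 0.628, 0.242], 'eef_rot': [[-0.931, 0.364, -0.0], [0.364, 0.931, -0.001], [0.0, -0.001, -1.0]], 'wrist_force': [-0.496, 0.433, 0.796], 'torque': [0.007, 0.037, 0.0], 'grasp_force': 0.0, 'opening': 0.086} 0.011
side 52.988390752319376 318.0643106798047 238.7178904447241 [0.301, -1.002, 0.785] [[0.967, -0.142, 0.212], [-0.255, -0.561, 0.788], [0.007, -0.816, -0.578]]
top 51.827416448979726 310.3255792479185 247.81930324473086 [0.436, -0.017, 1.531] [[0.019, -0.996, 0.082], [-1.0, -0.018, 0.004], [-0.003, -0.082, -0.997]]
wrist 61.637469671505535 315.9005101642353 246.06764825960997 [0.169, 0.659, 0.373] [[0.366, 0.883, 0.295], [0.931, -0.347, -0.118], [-0.001, 0.317, -0.948]]
```

View pics/top0.png

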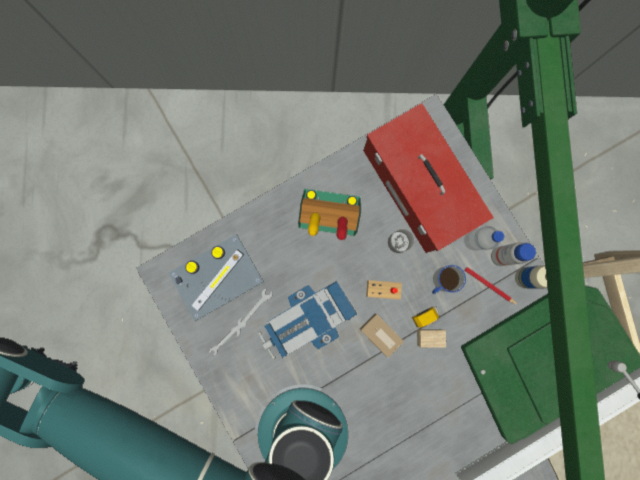

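View pics/side0.png

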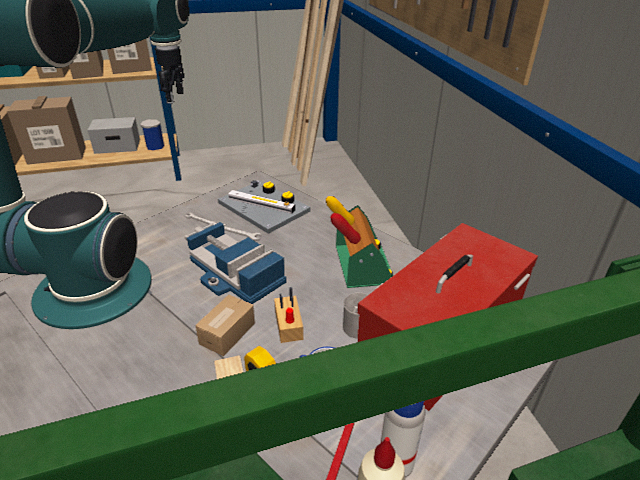

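```bash
cat > h.py <<'E'
from cell import bot
import cv2,numpy as np
from scipy.spatial.transform import Rotation as R
def cap(n,save=None):
    c=bot.capture(n)
    if save: cv2.imwrite(f"pics/{save}.png",c["frame"])
    return c
def ray(c,uv):
    f=240/np.tan(np.radians(c["vertical_fov"])/2)
    d=np.array([(uv[0]-c["cx"])/f,(uv[1]-c["cy"])/f,1.])
    d=np.array(c["attitude"])@d
    return np.array(c["position"]),d/np.linalg.norm(d)
def onz(c,uv,z):
    p,d=ray(c,uv); return p+d*(z-p[2])/d[2]
def tri(*rs):
    A=sum(np.eye(3)-np.outer(d,d) for p,d in rs); b=sum((np.eye(3)-np.outer(d,d))@p for p,d in rs)
    x=np.linalg.solve(A,b); return x,max(np.linalg.norm(np.cross(x-p,d)) for p,d in rs)
def proj(c,X):
    f=240/np.tan(np.radians(c["vertical_fov"])/2)
    q=np.array(c["attitude"]).T@(np.array(X)-c["position"]); return np.array([c["cx"]+f*q[0]/q[2],c["cy"]+f*q[1]/q[2]])
def blobs(c,lo,hi,amin=30):
    h=cv2.cvtColor(c["frame"],cv2.COLOR_BGR2HSV)
    m=cv2.inRange(h,np.array(lo),np.array(hi))
    n,l,s,ce=cv2.connectedComponentsWithStats(m)
    return [(ce[i].round(1).tolist(),s[i].tolist()) for i in range(1,n) if s[i,4]>=amin],l
YEL=((20,120,110),(34,255,255)); RED=((0,150,90),(6,255,255))
def go(pos,rot=None):
    "slide and rot (deg) in tool axes from present pose"
    o=bot.get_obs(); E=np.array(o["eef_rot"]); s=E.T@(np.array(pos)-o["tool_pos"])
    r=np.zeros(3) if rot is None else R.from_matrix(E.T@rot).as_rotvec(degrees=True)
    print("slide",s.round(4).tolist(),"rot",r.round(2).tolist(),"clock",round(o["clock"],2))
def down(yaw):
    "tool down, tool y axis along angle yaw"
    y=np.array([np.cos(yaw),np.sin(yaw),0]); z=np.array([0,0,-1.]); return np.c_[np.cross(y,z),y,z]
E
python3 - <<'E'
from h import *
for n in("top","side"):
    c=cap(n)
    for nm,k in(("Y",YEL),("R",RED)):
        for b in blobs(c,*k,15)[0]: print(n,nm,b,onz(c,b[0],.045).round(3)[:2])
o=bot.get_obs();c=cap("wrist")
E=np.array(o["eef_rot"]);print((E.T@(np.array(c["position"])-o["tool_pos"])).round(4),(E.T@np.array(c["attitude"])).round(3).tolist())
E
```

```text
top Y ([310.7, 194.7], [307, 191, 8, 9, 59]) [ 0.72  -0.009]
top Y ([351.7, 200.5], [348, 197, 8, 8, 56]) [ 0.705 -0.134]
top Y ([313.6, 223.7], [308, 212, 12, 24, 215]) [ 0.631 -0.02 ]
top Y ([217.0, 252.0], [212, 247, 11, 11, 98]) [0.54 0.27]
top Y ([191.0, 266.8], [186, 262, 11, 11, 100]) [0.494 0.347]
top Y ([219.3, 276.5], [211, 266, 18, 22, 68]) [0.466 0.261]
top Y ([426.0, 317.8], [414, 308, 25, 20, 293]) [ 0.355 -0.36 ]
top R ([433.9, 180.4], [375, 106, 118, 144, 7214]) [ 0.771 -0.384]
top R ([375.2, 142.9], [368, 134, 17, 18, 105]) [ 0.885 -0.204]
top R ([342.8, 222.8], [338, 217, 9, 15, 32]) [ 0.636 -0.108]
top R ([393.7, 290.1], [391, 288, 7, 5, 28]) [ 0.436 -0.263]
side Y ([268.2, 184.4], [263, 181, 11, 7, 53]) [0.495 0.331]
side Y ([287.1, 194.4], [282, 191, 11, 7, 57]) [0.54  0.255]
side Y ([264.6, 199.2], [252, 196, 25, 7, 47]) [0.469 0.244]
side Y ([338.8, 208.4], [326, 196, 28, 29, 308]) [0.67  0.139]
side Y ([377.1, 241.4], [375, 239, 5, 6, 21]) [ 0.72  -0.044]
side Y ([258.8, 357.6], [244, 346, 31, 25, 440]) [ 0.356 -0.357]
side R ([341.0, 225.3], [331, 215, 22, 22
[... 183 characters left out ...]
308, 8, 16, 103]) [ 0.438 -0.257]
side R ([430.7, 402.5], [424, 396, 18, 15, 110]) [ 0.639 -0.537]
side R ([349.0, 425.0], [345, 423, 9, 5, 15]) [ 0.483 -0.543]
side R ([343.2, 441.0], [339, 439, 10, 7, 26]) [ 0.464 -0.569]
side R ([383.4, 446.9], [379, 443, 10, 8, 22]) [ 0.525 -0.596]
side R ([342.2, 452.7], [339, 447, 7, 14, 23]) [ 0.456 -0.589]
side R ([389.7, 451.7], [384, 446, 11, 10, 23]) [ 0.532 -0.606]
side R ([408.3, 460.1], [402, 454, 14, 11, 49]) [ 0.556 -0.627]
side R ([333.7, 461.5], [331, 459, 7, 7, 15]) [ 0.439 -0.6  ]
side R ([337.4, 466.6], [335, 462, 5, 11, 17]) [ 0.442 -0.609]
[ 0.0825 -0.     -0.1319] [[-0.002, -0.948, -0.317], [1.0, -0.002, -0.001], [0.0, -0.317, 0.948]]
```

Run:
```python
from h import *
go([.44,.27,.25],down(np.radians(120.6)))
```

```text
slide [-0.3114, -0.2632, -0.0078] rot [-0.02, -0.01, -51.96] clock 0.3
```

>>> {"op": "move_arm", "data": {"increments": [{"slide": [-0.045, -0.038, -0.001], "rot": [0, 0, -8]}, {"slide": [-0.09, -0.076, -0.002], "rot": [0, 0, -16]}, {"slide": [-0.135, -0.114, -0.004], "rot": [0, 0, -24]}, {"slide": [-0.18, -0.152, -0.005], "rot": [0, 0, -32]}, {"slide": [-0.225, -0.19, -0.006], "rot": [0, 0, -40]}, {"slide": [-0.27, -0.228, -0.007], "rot": [0, 0, -47], "hand": 0}, {"slide": [-0.311, -0.263, -0.008], "rot": [0, 0, -52], "hand": 0}, {"slide": [-0.311, -0.263, -0.008], "rot": [0, 0, -52], "hand": 0}]}}

```text
validation failed for argument at $.in...
```

Run:
```python
from h import *
c=cap("wrist","w1"); o=bot.get_obs(); print(o["tool_pos"],o["joint_positions"],o["opening"])
for b in blobs(c,*YEL,30)[0]: print(b,onz(c,b[0],.045).round(4)[:2])
```

```text
[0.24582553 0.6286076  0.24215727] [ 1.16023743e+00  1.16083309e-01  1.44174434e+00 -2.11358871e-05
  1.58399414e+00 -3.77988298e-02] 0.08550995542544455
```

View pics/w1.png

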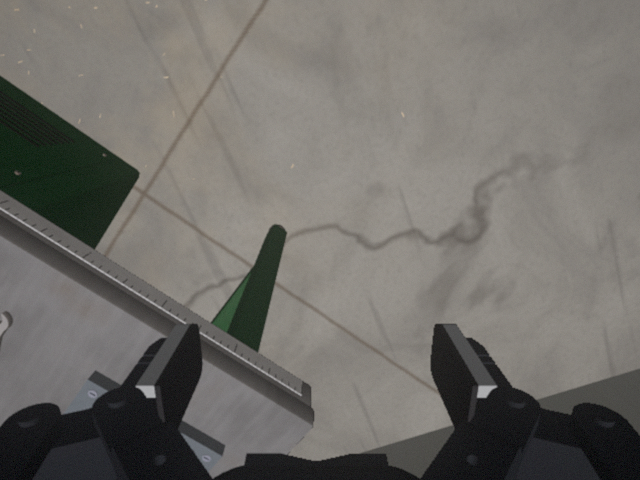

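The move was refused before it ran, so this picture shows only the open fingers and the table edge at the start pose. I'll give every row a hand value.

>>> {"op": "move_arm", "data": {"increments": [{"slide": [-0.045, -0.038, -0.001], "rot": [0, 0, -8], "hand": 0.005}, {"slide": [-0.09, -0.076, -0.002], "rot": [0, 0, -16], "hand": 0.005}, {"slide": [-0.135, -0.114, -0.004], "rot": [0, 0, -24], "hand": 0.005}, {"slide": [-0.18, -0.152, -0.005], "rot": [0, 0, -32], "hand": 0.005}, {"slide": [-0.225, -0.19, -0.006], "rot": [0, 0, -40], "hand": 0.005}, {"slide": [-0.27, -0.228, -0.007], "rot": [0, 0, -47], "hand": 0.005}, {"slide": [-0.311, -0.263, -0.008], "rot": [0, 0, -52], "hand": 0.005}, {"slide": [-0.311, -0.263, -0.008], "rot": [0, 0, -52], "hand": 0.005}]}}

```text
clock: 1.35
tool_pos: [0.441, 0.2678, 0.2506]
eef_rot: [[-0.862, -0.507, 0.001], [-0.507, 0.862, -0.0], [-0.001, -0.0, -1.0]]
wrist_force: [0.4, 0.1, -0.0]
opening: 0.0049
grasp_force: 0.0
```

Run:
```python
from h import *
c=cap("wrist","w2"); o=bot.get_obs(); print(o["tool_pos"],o["opening"])
for b in blobs(c,*YEL,30)[0]: print(b,onz(c,b[0],.045).round(4)[:2])
```

```text
[0.44027599 0.26930884 0.25049249] 0.004973847872766561
([294.2, 229.3], [249, 208, 91, 43, 961]) [0.4637 0.2596]
([264.0, 299.8], [248, 284, 33, 32, 829]) [0.537  0.2687]
([359.4, 299.0], [343, 284, 34, 31, 833]) [0.4917 0.3445]
```

View pics/w2.png

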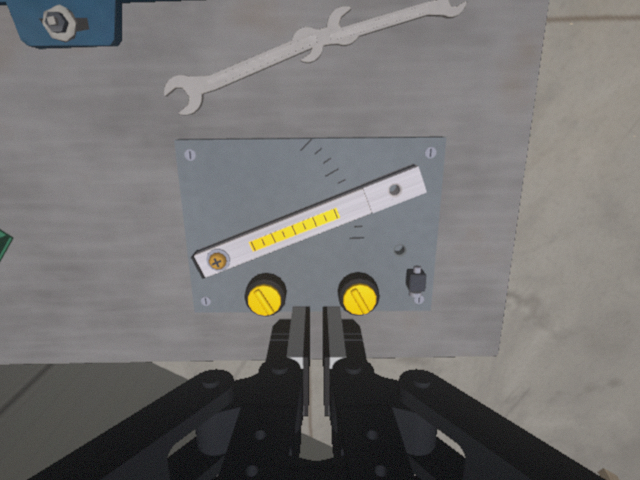

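The image shows the pivot screw at about (217,261), the fence hole at (394,189), the lock hole at (399,249), the lug at (416,279) and the knobs at (264,300) and (359,299).

```bash
cat >> h.py <<'E'
def dark(c,uv,r=9,t=None):
    u,v=map(int,uv); g=cv2.cvtColor(c["frame"],cv2.COLOR_BGR2GRAY)[v-r:v+r+1,u-r:u+r+1].astype(float)
    m=g<((g.min()+np.median(g))/2 if t is None else t); y,x=np.nonzero(m); return [u-r+x.mean(),v-r+y.mean()]
E
python3 - <<'E'
from h import *
c=cap("wrist")
fh=dark(c,(394,189));lh=dark(c,(399,249),7)
b,l=blobs(c,(8,100,80),(19,255,255),20);pv=[x[0] for x in b if abs(x[0][0]-217)<15 and abs(x[0][1]-261)<15];print(fh,lh,b)
P=onz(c,pv[0],.045)[:2];F=onz(c,fh,.037)[:2];L=onz(c,lh,.016)[:2]
t=cap("top");s=cap("side")
print("P",P,"F",F,"L",L,np.linalg.norm(F-P),np.linalg.norm(L-P))
K=[tri(*[ray(a,x) for a,x in z]) for z in([(c,(264,299.8)),(t,(217,252)),(s,(287.1,194.4))],[(c,(359.4,299)),(t,(191,266.8)),(s,(268.2,184.4))])];print(K)
y=(L-P)/np.linalg.norm(L-P);x=np.array([y[1],-y[0]]);d=F-P
print("yj",y,np.degrees(np.arctan2(y[1],y[0])),"q",np.arctan2(-d@x,d@y))
O=P-.03*x+.085*y;print("O",O)
for k in K: print((k[0][:2]-O)@x,(k[0][:2]-O)@y)
E
```

```text
[np.float64(392.5), np.float64(189.5)] [np.float64(398.46153846153845), np.float64(250.64102564102564)] [([215.4, 260.4], [207, 253, 17, 16, 178])]
P [0.523739   0.21440804] F [0.39098678 0.31766178] L [0.43883918 0.36117729] 0.1681799223709613 0.16955586395232275
[(array([0.54175368, 0.27176241, 0.03504471]), np.float64(0.0014906428273810234)), (array([0.49562939, 0.34960991, 0.03450728]), np.float64(0.002114158511378272))]
yj [-0.50071887  0.86560997] 120.04757145781825 q 0.3853146568046776
O [0.4552096  0.27296332]
0.07431209324196712 -0.04437377575524661
0.07336616506949918 0.046107102256330454
```

```bash
cat >> h.py <<'E'
P=np.array([.5237,.2144]);L=np.array([.4388,.3612]);YJ=np.array([-.5007,.8656]);XJ=np.array([.8656,.5007])
E
python3 - <<'E'
from h import *
for x in(-.095,-.019):
  for z in (.035,): go([*(P+x*XJ+.13*YJ),z],down(np.radians(120.05)))
E
```

```text
slide [0.05, 0.0391, 0.2153] rot [0.01, -0.0, 0.6] clock 1.55
slide [-0.026, 0.0383, 0.2153] rot [0.01, -0.0, 0.6] clock 1.55
```

>>> {"op": "move_arm", "data": {"increments": [{"slide": [0.03, 0.02, 0.04], "rot": [0, 0, 0.6], "hand": 0.0}, {"slide": [0.05, 0.039, 0.09], "rot": [0, 0, 0.6], "hand": 0.0}, {"slide": [0.05, 0.039, 0.14], "rot": [0, 0, 0.6], "hand": 0.0}, {"slide": [0.05, 0.039, 0.185], "rot": [0, 0, 0.6], "hand": 0.0}, {"slide": [0.05, 0.039, 0.215], "rot": [0, 0, 0.6], "hand": 0.0}, {"slide": [0.05, 0.039, 0.215], "rot": [0, 0, 0.6], "hand": 0.0}]}}

```text
clock: 2.3
tool_pos: [0.3752, 0.2787, 0.0335]
eef_rot: [[-0.865, -0.502, -0.003], [-0.502, 0.865, -0.002], [0.004, -0.0, -1.0]]
wrist_force: [0.2, -0.2, 1.6]
opening: -0.0003
grasp_force: 0.0
```

>>> {"op": "move_arm", "data": {"increments": [{"slide": [-0.015, 0, 0], "rot": [0, 0, 0], "hand": 0.0}, {"slide": [-0.03, 0, 0], "rot": [0, 0, 0], "hand": 0.0}, {"slide": [-0.045, 0, 0], "rot": [0, 0, 0], "hand": 0.0}, {"slide": [-0.057, 0, 0], "rot": [0, 0, 0], "hand": 0.0}, {"slide": [-0.066, 0, 0], "rot": [0, 0, 0], "hand": 0.0}, {"slide": [-0.072, 0, 0], "rot": [0, 0, 0], "hand": 0.0}, {"slide": [-0.074, 0, 0], "rot": [0, 0, 0], "hand": 0.0}, {"slide": [-0.074, 0, 0], "rot": [0, 0, 0], "hand": 0.0}]}}

```text
clock: 3.3
tool_pos: [0.4397, 0.3149, 0.035]
eef_rot: [[-0.866, -0.501, -0.003], [-0.501, 0.866, -0.002], [0.004, -0.0, -1.0]]
wrist_force: [-14.0, -7.5, 8.4]
opening: 0.0002
grasp_force: 7.5
```

>>> {"op": "move_arm", "data": {"increments": [{"slide": [0.015, 0, 0], "rot": [0, 0, 0], "hand": 0.04}, {"slide": [0.02, 0, -0.05], "rot": [0, 0, 0], "hand": 0.04}, {"slide": [0.02, 0, -0.11], "rot": [0, 0, 0], "hand": 0.04}, {"slide": [0.02, -0.02, -0.17], "rot": [0, 0, 0], "hand": 0.04}, {"slide": [0.02, -0.04, -0.215], "rot": [0, 0, 0], "hand": 0.04}, {"slide": [0.02, -0.04, -0.215], "rot": [0, 0, 0], "hand": 0.04}, {"slide": [0.02, -0.04, -0.215], "rot": [0, 0, 0], "hand": 0.04}]}}

```text
clock: 4.18
tool_pos: [0.4431, 0.2707, 0.2496]
eef_rot: [[-0.866, -0.5, -0.0], [-0.5, 0.866, -0.0], [0.0, 0.0, -1.0]]
wrist_force: [-0.5, -1.1, 0.8]
opening: 0.0402
grasp_force: 0.0
```

Run:
```python
from h import *
c=cap("wrist","w3")
b,l=blobs(c,(8,100,80),(19,255,255),20);print(b)
q=proj(c,[*L,.037]);fh=dark(c,q,10);F=onz(c,fh,.037)[:2]
pb=proj(c,[*P,.045]);pv=min((x[0] for x in b),key=lambda x:np.hypot(*(np.array(x)-pb)));Pn=onz(c,pv,.045)[:2]
d=F-Pn;print(q,fh,F,Pn,np.linalg.norm(d),"q",np.arctan2(-d@XJ,d@YJ))
u,v=map(int,q)
cv2.imwrite("pics/w3c.png",cv2.resize(c["frame"][v-60:v+60,u-80:u+80],(640,480)))
# pin, stand in top/side
t=cap("top");s=cap("side")
print("pin head",tri(ray(t,(393.7,290.1)),ray(s,(289.2,315.4))),onz(t,(393.7,290.1),.072))
b,l=blobs(t,(8,90,120),(24,200,255),60)
for x in b:
  if x[1][0]>360 and x[1][0]<400: print(x,onz(t,x[0],.04)); m=(l==l[int(x[0][1]),int(x[0][0])]).astype('uint8'); pts=cv2.findNonZero(m); print([onz(t,k,.04)[:2].round(3).tolist() for k in cv2.boxPoints(cv2.minAreaRect(pts))])
```

```text
[([215.6, 258.1], [207, 251, 17, 16, 176])]
[404.08079685 254.75997408] [np.float64(403.04819277108436), np.float64(253.34939759036143)] [0.43813498 0.3596262 ] [0.52354481 0.2143763 ] 0.16850036315240127 q 0.0071463455585268724
pin head (array([ 0.43635798, -0.26248224,  0.05063487]), np.float64(0.0008491735743840088)) [ 0.43552962 -0.25881151  0.072     ]
([383.2, 289.5], [367, 281, 34, 18, 485]) [ 0.43672077 -0.23254833  0.04      ]
[[0.417, -0.182], [0.463, -0.185], [0.457, -0.286], [0.41, -0.283]]
```

View pics/w3c.png

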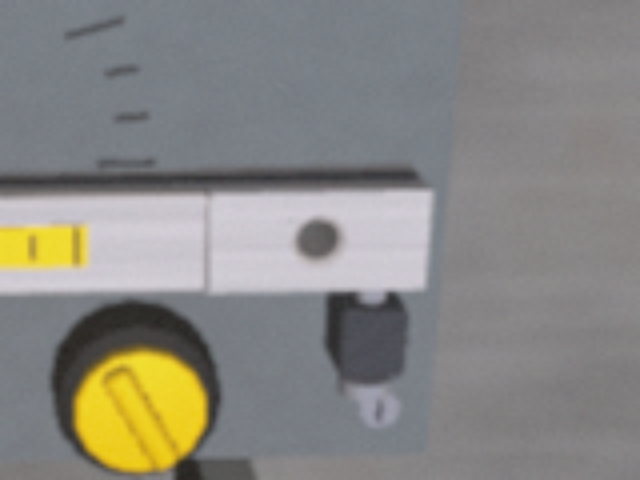

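The crop shows the fence touching the lug, with its hole at crop pixel (318,238). Next is the pin.

Run:
```python
from h import *
go([.436,-.26,.20],down(np.radians(-3.4)))
```

```text
slide [0.272, -0.456, 0.0494] rot [-0.11, -0.07, 123.47] clock 4.33
```

>>> {"op": "move_arm", "data": {"increments": [{"slide": [0.022, -0.038, 0], "rot": [0, 0, 10], "hand": 0.04}, {"slide": [0.045, -0.076, 0], "rot": [0, 0, 20.5], "hand": 0.04}, {"slide": [0.068, -0.114, 0], "rot": [0, 0, 31], "hand": 0.04}, {"slide": [0.09, -0.152, 0], "rot": [0, 0, 41.5], "hand": 0.04}, {"slide": [0.113, -0.19, 0], "rot": [0, 0, 52], "hand": 0.04}, {"slide": [0.136, -0.228, 0], "rot": [0, 0, 62], "hand": 0.04}]}}

```text
clock: 5.08
tool_pos: [0.4395, 0.0044, 0.2494]
eef_rot: [[-0.846, 0.534, -0.001], [0.534, 0.846, 0.0], [0.001, -0.001, -1.0]]
wrist_force: [0.6, 1.3, -0.3]
opening: 0.04
grasp_force: 0.0
```

>>> {"op": "move_arm", "data": {"increments": [{"slide": [-0.023, -0.038, 0], "rot": [0, 0, 10], "hand": 0.04}, {"slide": [-0.046, -0.076, 0], "rot": [0, 0, 20.5], "hand": 0.04}, {"slide": [-0.069, -0.114, 0], "rot": [0, 0, 31], "hand": 0.04}, {"slide": [-0.092, -0.152, 0.02], "rot": [0, 0, 41.5], "hand": 0.04}, {"slide": [-0.115, -0.19, 0.04], "rot": [0, 0, 52], "hand": 0.04}, {"slide": [-0.137, -0.227, 0.049], "rot": [0, 0, 61.5], "hand": 0.04}, {"slide": [-0.137, -0.227, 0.049], "rot": [0, 0, 61.5], "hand": 0.04}, {"slide": [-0.137, -0.227, 0.049], "rot": [0, 0, 61.5], "hand": 0.04}]}}

```text
clock: 6.08
tool_pos: [0.436, -0.2591, 0.2008]
eef_rot: [[0.059, 0.998, -0.001], [0.998, -0.059, 0.001], [0.001, -0.001, -1.0]]
wrist_force: [-0.3, 1.3, 0.5]
opening: 0.0399
grasp_force: 0.0
```

Run:
```python
from h import *
c=cap("wrist","w4"); o=bot.get_obs(); print(o["tool_pos"],o["joint_positions"])
R2=((0,110,60),(9,255,255))
for b in blobs(c,*R2,60)[0]: print(b,onz(c,b[0],.072))
```

```text
[ 0.43618212 -0.25885367  0.20113773] [-5.85991689e-01 -2.42166997e-01  1.84957163e+00  1.88258987e-04
  1.53455341e+00 -5.27625227e-01]
([569.6, 352.0], [450, 213, 190, 267, 20621]) [ 0.61906838 -0.35937142  0.072     ]
([316.2, 237.2], [304, 220, 26, 36, 742]) [ 0.43520629 -0.25811448  0.072     ]
```

View pics/w4.png

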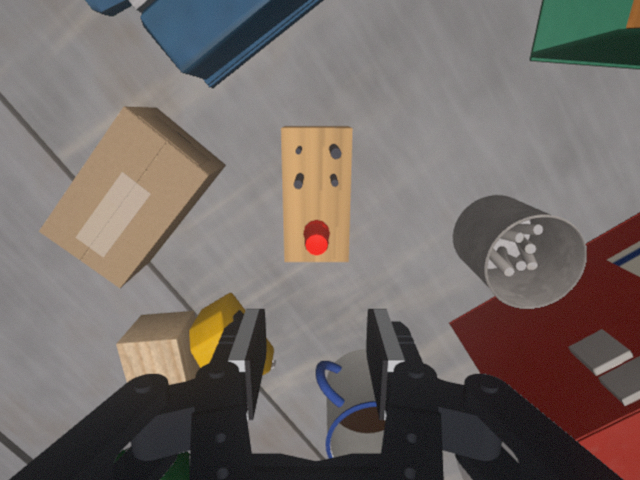

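The pin head's top disc is at about (316,244) on the stand, with the mug's rim at (357,425) and the tin at (535,262).

Run:
```python
from h import *
c=cap("wrist")
b,l=blobs(c,(0,110,60),(9,255,255),60)
k=l[237,316]; m=(l==k); v=c["frame"][:,:,2]; print("bright range",np.percentile(v[m],[10,50,90]))
mm=(m&(v>(np.percentile(v[m],5)+np.percentile(v[m],95))/2)).astype('uint8')
y,x=np.nonzero(mm); print(x.mean(),y.mean(),len(x),x.min(),x.max(),y.min(),y.max())
yy,xx=np.nonzero(m); a=[xx[yy>=238].mean(), yy.max()-(xx.max()-xx.min()+1)/2*.93]
T=onz(c,[x.mean(),y.mean()],.072);print("top",T,onz(c,a,.072))
t=cap("top");s=cap("side")
print(tri(ray(c,[x.mean(),y.mean()]),ray(t,(393.7,290.1)),ray(s,(289.2,310))))
print("mug near",onz(c,(357,402),.106))
go([T[0],T[1],.058])
```

```text
bright range [130. 183. 245.]
315.91256830601094 244.71311475409837 366 305 327 235 255
top [ 0.43492027 -0.26338488  0.072     ] [ 0.43499062 -0.26209004  0.072     ]
(array([ 0.43597294, -0.26249061,  0.06720774]), np.float64(0.002882291702694387))
mug near [ 0.45684899 -0.36697732  0.106     ]
slide [-0.0046, -0.0012, 0.1436] rot [0.0, 0.0, 0.0] clock 6.28
```

>>> {"op": "move_arm", "data": {"increments": [{"slide": [-0.0045, -0.001, 0.045], "rot": [0, 0, 0], "hand": 0.04}, {"slide": [-0.0045, -0.001, 0.09], "rot": [0, 0, 0], "hand": 0.04}, {"slide": [-0.0045, -0.001, 0.125], "rot": [0, 0, 0], "hand": 0.04}, {"slide": [-0.0045, -0.001, 0.143], "rot": [0, 0, 0], "hand": 0.04}, {"slide": [-0.0045, -0.001, 0.143], "rot": [0, 0, 0], "hand": 0.04}, {"slide": [-0.0045, -0.001, 0.143], "rot": [0, 0, 0], "hand": 0.01}, {"slide": [-0.0045, -0.001, 0.143], "rot": [0, 0, 0], "hand": 0.01}, {"slide": [-0.0045, -0.001, 0.143], "rot": [0, 0, 0], "hand": 0.01}]}}

```text
clock: 7.28
tool_pos: [0.4356, -0.2645, 0.0601]
eef_rot: [[0.06, 0.998, 0.002], [0.998, -0.06, -0.001], [-0.001, 0.002, -1.0]]
wrist_force: [-0.8, 0.9, 7.7]
opening: 0.015
grasp_force: 58.5
```

>>> {"op": "move_arm", "data": {"increments": [{"slide": [0, 0, 0], "rot": [0, 0, 0], "hand": 0.01}, {"slide": [0, 0, -0.02], "rot": [0, 0, 0], "hand": 0.01}, {"slide": [0, 0, -0.045], "rot": [0, 0, 0], "hand": 0.01}, {"slide": [0, 0, -0.09], "rot": [0, 0, 0], "hand": 0.01}, {"slide": [0, 0, -0.13], "rot": [0, 0, 0], "hand": 0.01}, {"slide": [0, 0, -0.14], "rot": [0, 0, 0], "hand": 0.01}]}}

```text
clock: 8.02
tool_pos: [0.4355, -0.2646, 0.2028]
eef_rot: [[0.06, 0.998, 0.004], [0.998, -0.06, -0.003], [-0.003, 0.005, -1.0]]
wrist_force: [-0.3, 0.6, -0.4]
opening: 0.0148
grasp_force: 58.6
```

Run:
```python
from h import *
c=cap("wrist","w5"); o=bot.get_obs();E=np.array(o["eef_rot"])
q=proj(c,o["tool_pos"]+E@[0,0,.051]);q2=proj(c,o["tool_pos"]+E@[0,0,.02]);print(q,q2)
u,v=(q+q2)/2; u=int(u);v=int(min(v,419)); print(u,v)
cv2.imwrite("pics/w5c.png",cv2.resize(c["frame"][v-60:v+60,u-80:u+80],(640,480)))
```

```text
[317.40346885 284.85521561] [317.64603721 314.8405598 ]
317 299
```

View pics/w5c.png

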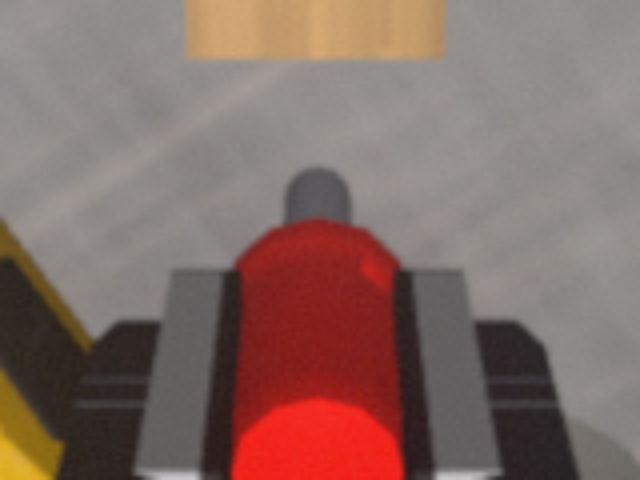

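The pin is held: head at crop (318,300), shaft end at crop (318,168), in line with the tool axis to about 1 mm.

Run:
```python
from h import *
go([.438,.3605,.20],down(np.radians(-59.95)))
```

```text
slide [0.624, -0.0351, 0.0007] rot [0.27, 0.01, 56.49] clock 8.07
```

>>> {"op": "move_arm", "data": {"increments": [{"slide": [0.05, -0.003, -0.03], "rot": [0, 0, 5], "hand": 0.01}, {"slide": [0.105, -0.006, -0.045], "rot": [0, 0, 10], "hand": 0.01}, {"slide": [0.16, -0.009, -0.045], "rot": [0, 0, 15], "hand": 0.01}, {"slide": [0.215, -0.012, -0.045], "rot": [0, 0, 20], "hand": 0.01}, {"slide": [0.27, -0.015, -0.045], "rot": [0, 0, 25], "hand": 0.01}, {"slide": [0.325, -0.018, -0.045], "rot": [0, 0, 30], "hand": 0.01}, {"slide": [0.38, -0.021, -0.045], "rot": [0, 0, 35], "hand": 0.01}, {"slide": [0.435, -0.024, -0.045], "rot": [0, 0, 40], "hand": 0.01}]}}

```text
clock: 9.07
tool_pos: [0.4364, 0.1733, 0.2428]
eef_rot: [[0.69, 0.724, -0.0], [0.724, -0.69, -0.0], [-0.0, -0.0, -1.0]]
wrist_force: [1.1, -0.3, -0.9]
opening: 0.0151
grasp_force: 58.7
```

Run:
```python
from h import *
go([.438,.3605,.14],down(np.radians(-59.95)))
```

```text
slide [0.1366, -0.1279, 0.1028] rot [-0.0, 0.03, 16.34] clock 9.07
```

>>> {"op": "move_arm", "data": {"increments": [{"slide": [0.036, -0.034, 0.01], "rot": [0, 0, 5], "hand": 0.01}, {"slide": [0.074, -0.069, 0.03], "rot": [0, 0, 10], "hand": 0.01}, {"slide": [0.11, -0.103, 0.06], "rot": [0, 0, 15], "hand": 0.01}, {"slide": [0.137, -0.128, 0.09], "rot": [0, 0, 16.3], "hand": 0.01}, {"slide": [0.137, -0.128, 0.103], "rot": [0, 0, 16.3], "hand": 0.01}, {"slide": [0.137, -0.128, 0.103], "rot": [0, 0, 16.3], "hand": 0.01}, {"slide": [0.137, -0.128, 0.103], "rot": [0, 0, 16.3], "hand": 0.01}]}}

```text
clock: 9.95
tool_pos: [0.4388, 0.3585, 0.1414]
eef_rot: [[0.864, 0.503, 0.001], [0.503, -0.864, 0.001], [0.001, -0.0, -1.0]]
wrist_force: [-0.1, 0.0, 0.0]
opening: 0.0146
grasp_force: 58.7
```

Run:
```python
from h import *
c=cap("wrist","w6"); o=bot.get_obs();E=np.array(o["eef_rot"]);print(o["tool_pos"],E)
q=proj(c,o["tool_pos"]+E@[0,0,.051]);h=proj(c,[.438,.3605,.037]);print("pred tip",q,"hole",h)
u,v=h; u=int(u);v=int(v)
cv2.imwrite("pics/w6c.png",cv2.resize(c["frame"][v-75:v+75,u-100:u+100],(800,600)));print(u,v)
```

```text
[0.43891607 0.35854033 0.14157649] [[ 8.64339720e-01  5.02906566e-01  1.35457999e-03]
 [ 5.02905700e-01 -8.64340771e-01  9.42732237e-04]
 [ 1.64492494e-03 -1.33614919e-04 -9.99998638e-01]]
pred tip [317.22522691 284.15842403] hole [313.53441951 248.81977012]
313 248
```

View pics/w6c.png

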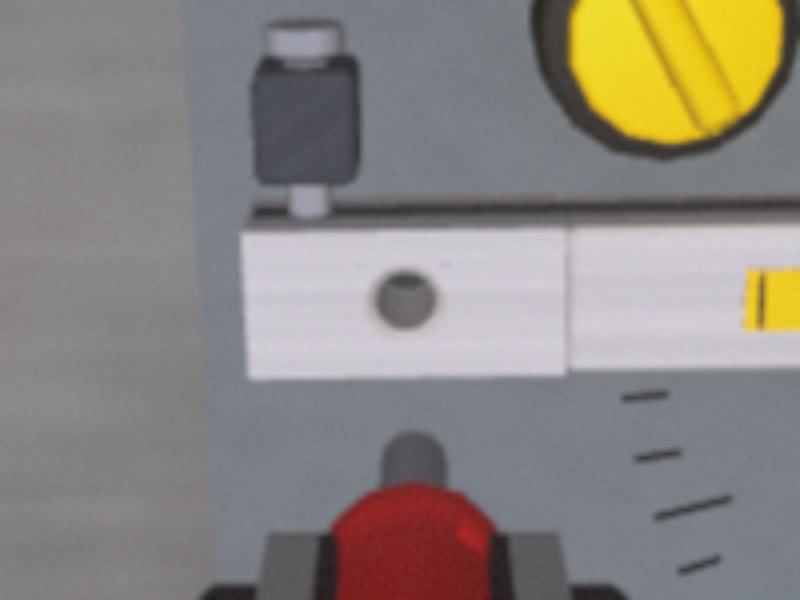

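The hole is at full-frame pixel (314,248), where predicted to within 0.5 mm. The pin shaft is at u=316, about 0.5 mm off. Lowering now.

>>> {"op": "move_arm", "data": {"increments": [{"slide": [0.001, -0.001, 0.025], "rot": [0, 0, 0], "hand": 0.01}, {"slide": [0.001, -0.001, 0.045], "rot": [0, 0, 0], "hand": 0.01}, {"slide": [0.001, -0.001, 0.045], "rot": [0, 0, 0], "hand": 0.01}, {"slide": [0.001, -0.001, 0.05], "rot": [0, 0, 0], "hand": 0.01}, {"slide": [0.001, -0.001, 0.054], "rot": [0, 0, 0], "hand": 0.01}, {"slide": [0.001, -0.001, 0.058], "rot": [0, 0, 0], "hand": 0.01}, {"slide": [0.001, -0.001, 0.062], "rot": [0, 0, 0], "hand": 0.01}]}}

```text
clock: 10.88
tool_pos: [0.4388, 0.3605, 0.0782]
eef_rot: [[0.864, 0.504, 0.0], [0.504, -0.864, 0.0], [0.0, 0.0, -1.0]]
wrist_force: [-0.1, 0.2, -0.3]
opening: 0.0146
grasp_force: 58.7
```

>>> {"op": "move_arm", "data": {"increments": [{"slide": [0, 0, 0.005], "rot": [0, 0, 0], "hand": 0.01}, {"slide": [0, 0, 0.01], "rot": [0, 0, 0], "hand": 0.01}, {"slide": [0, 0, 0.014], "rot": [0, 0, 0], "hand": 0.01}, {"slide": [0, 0, 0.018], "rot": [0, 0, 0], "hand": 0.01}, {"slide": [0, 0, 0.021], "rot": [0, 0, 0], "hand": 0.01}, {"slide": [0, 0, 0.0225], "rot": [0, 0, 0], "hand": 0.01}]}}

```text
clock: 11.62
tool_pos: [0.439, 0.3606, 0.0569]
eef_rot: [[0.864, 0.504, 0.0], [0.504, -0.864, 0.0], [0.001, -0.0, -1.0]]
wrist_force: [-7.6, -6.2, 21.0]
opening: 0.015
grasp_force: 60.8
```

>>> {"op": "move_arm", "data": {"increments": [{"slide": [0, 0, -0.002], "rot": [0, 0, 0], "hand": 0.04}, {"slide": [0, 0, -0.002], "rot": [0, 0, 0], "hand": 0.04}, {"slide": [0, 0, -0.002], "rot": [0, 0, 0], "hand": 0.04}, {"slide": [0, 0, -0.02], "rot": [0, 0, 0], "hand": 0.04}, {"slide": [0, 0, -0.06], "rot": [0, 0, 0], "hand": 0.04}, {"slide": [0, 0, -0.12], "rot": [0, 0, 0], "hand": 0.04}, {"slide": [0, 0, -0.17], "rot": [0, 0, 0], "hand": 0.04}, {"slide": [0, 0, -0.17], "rot": [0, 0, 0], "hand": 0.04}]}}

```text
clock: 12.62
tool_pos: [0.4397, 0.3611, 0.2318]
eef_rot: [[0.864, 0.504, 0.006], [0.504, -0.864, 0.005], [0.008, -0.001, -1.0]]
wrist_force: [0.6, 0.5, -0.4]
opening: 0.0401
grasp_force: 0.0
```

Run:
```python
from h import *
c=cap("wrist","w7"); o=bot.get_obs();print(o["tool_pos"],o["joint_positions"])
for b in blobs(c,(0,110,60),(9,255,255),60)[0]:print(b)
print(proj(c,[.4385,.3605,.069]),proj(c,[.4385,.3605,.037]))
# drivers from top and side: handle axis ends
t=cap("top");s=cap("side")
for nm,k in(("Y",YEL),("R",((0,120,50),(7,255,255)))):
  for c,bx in((t,(300,355,200,245)),(s,(322,385,190,245))):
    b,l=blobs(c,*k,20)
    for x in b:
      if bx[0]<x[0][0]<bx[1] and bx[2]<x[0][1]<bx[3]:
        m=(l==0)&False; i=[j for j in range(1,l.max()+1) if abs(np.argwhere(l==j).mean(0)[::-1]-x[0]).max()<.2][0]
        pts=cv2.findNonZero((l==i).astype('uint8')); vx,vy,x0,y0=cv2.fitLine(pts,cv2.DIST_L2,0,.01,.01).ravel()
        pr=(pts.reshape(-1,2)-[x0,y0])@[vx,vy]; print(nm,x,"axis",round(float(vx),3),round(float(vy),3),[[round(float(x0+vx*a),1),round(float(y0+vy*a),1)] for a in(pr.min(),pr.max())])
```

```text
[0.43918429 0.360755   0.22878656] [ 6.42780237e-01 -1.15412818e-01  1.69485122e+00  9.79145012e-06
  1.55804091e+00  1.68572230e+00]
([316.3, 220.9], [306, 206, 22, 30, 498])
[316.97359444 227.32178881] [316.92591976 217.08126406]
Y ([351.7, 200.6], [348, 197, 8, 8, 57]) axis 0.563 -0.827 [[349.2, 204.2], [354.1, 197.0]]
Y ([313.6, 223.8], [308, 212, 12, 24, 215]) axis 0.159 -0.987 [[311.8, 235.1], [315.5, 212.1]]
Y ([338.8, 208.3], [326, 196, 28, 29, 305]) axis 0.742 0.67 [[326.6, 197.4], [353.4, 221.5]]
Y ([377.1, 241.4], [375, 239, 5, 6, 21]) axis 0.477 0.879 [[375.6, 238.7], [378.4, 243.8]]
R ([342.4, 225.3], [337, 217, 10, 20, 49]) axis 0.093 0.996 [[341.6, 216.9], [343.4, 236.1]]
R ([336.7, 222.0], [331, 215, 12, 15, 62]) axis 0.466 0.885 [[333.4, 215.8], [339.8, 228.0]]
R ([349.4, 233.0], [340, 223, 20, 21, 103]) axis 0.677 0.736 [[342.9, 225.9], [357.4, 241.7]]
```

Run:
```python
from h import *
t=cap("top");s=cap("side")
e,r=tri(ray(t,(311.8,235.1)),ray(s,(326.6,197.4)));f,r2=tri(ray(t,(315.5,212.1)),ray(s,(353.4,221.5)));m,r3=tri(ray(t,(313.6,223.8)),ray(s,(338.8,208.3)))
print(e,r,f,r2,m,r3,(e-f)/np.linalg.norm(e-f),np.linalg.norm(e-f))
k1=onz(t,(310.7,194.7),.13);k2=onz(t,(351.7,200.5),.13);print("knobs",k1,k2,tri(ray(t,(351.7,200.5)),ray(s,(377.1,241.4))))
d=(k2-k1)[:2];print(np.degrees(np.arctan2(d[1],d[0])))
a=np.radians(np.degrees(np.arctan2(d[1],d[0])));y=np.array([np.cos(a),np.sin(a),0]);h=np.array([-y[1],y[0],0])  # h: rack +x horizontally
z=np.sin(np.radians(38))*h-np.cos(np.radians(38))*np.array([0,0,1]);M=np.c_[np.cross(y,z),y,z];print(M.round(3))
g=m-z*.13+np.array([0,0,.01]);print("standoff",g);go(g,M)
```

```text
[ 0.58446396 -0.01571034  0.18211733] 0.0026724826306805324 [ 0.65770724 -0.02453535  0.10536023] 2.9720106986620155e-05 [ 0.61808066 -0.01965905  0.14818919] 0.00045818394228839475 [-0.6879772   0.08289373  0.72098267] 0.106461785066666
knobs [ 0.70401156 -0.00972676  0.13      ] [ 0.68931937 -0.12759058  0.13      ] (array([ 0.68849142, -0.12790237,  0.1096192 ]), np.float64(0.004604089945794019))
-97.10549132029949
[[ 0.782 -0.124  0.611]
 [-0.097 -0.992 -0.076]
 [ 0.616  0.    -0.788]]
standoff [ 0.53865934 -0.00975887  0.26063058]
slide [-0.0998, 0.3701, -0.0356] rot [-12.34, 36.72, 35.96] clock 12.88
```

>>> {"op": "move_arm", "data": {"increments": [{"slide": [-0.014, 0.053, -0.02], "rot": [-1.7, 5.2, 5.1], "hand": 0.055}, {"slide": [-0.028, 0.106, -0.04], "rot": [-3.5, 10.5, 10.3], "hand": 0.055}, {"slide": [-0.042, 0.159, -0.045], "rot": [-5.3, 15.7, 15.4], "hand": 0.055}, {"slide": [-0.057, 0.212, -0.045], "rot": [-7, 21, 20.5], "hand": 0.055}, {"slide": [-0.071, 0.265, -0.04], "rot": [-8.8, 26.2, 25.7], "hand": 0.055}, {"slide": [-0.086, 0.318, -0.038], "rot": [-10.6, 31.5, 30.8], "hand": 0.055}, {"slide": [-0.1, 0.37, -0.036], "rot": [-12.3, 36.7, 36], "hand": 0.055}, {"slide": [-0.1, 0.37, -0.036], "rot": [-12.3, 36.7, 36], "hand": 0.055}]}}

```text
clock: 13.88
tool_pos: [0.5381, -0.0124, 0.2599]
eef_rot: [[0.782, -0.129, 0.61], [-0.103, -0.992, -0.078], [0.615, -0.002, -0.788]]
wrist_force: [-0.4, -0.2, 0.2]
opening: 0.0551
grasp_force: 0.0
```

Run:
```python
from h import *
c=cap("wrist","w8"); o=bot.get_obs();print(o["tool_pos"],o["joint_positions"],o["eef_rot"])
for b in blobs(c,*YEL,100)[0]:print(b)
```

```text
[ 0.53821573 -0.01089918  0.2605242 ] [-0.0410038  -0.59309776  2.09488856 -0.06192312  0.98039234  1.67415398] [[ 0.7822922  -0.12656451  0.6099183 ]
 [-0.10086221 -0.99195693 -0.07647389]
 [ 0.61469157 -0.00169278 -0.78876575]]
([314.4, 247.7], [292, 210, 45, 74, 2636])
([4.6, 406.1], [0, 390, 13, 36, 332])
([11.1, 452.1], [0, 439, 25, 28, 310])
```

View pics/w8.png

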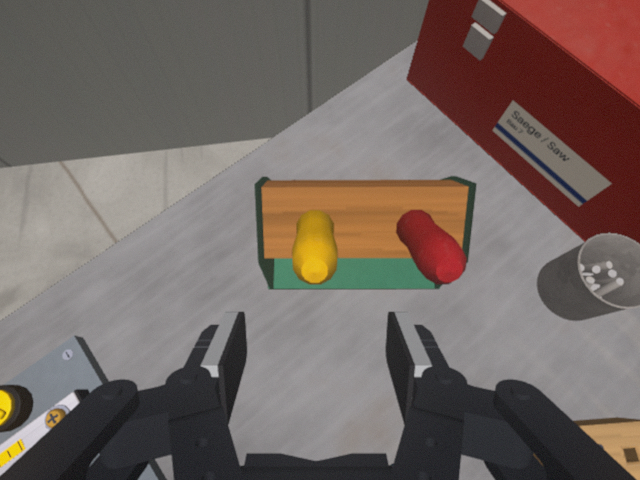

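The yellow handle runs from its shoulder at about (315,212) to its end disc at (315,271). The red handle is clear to the right, and the open fingers straddle the yellow one.

Run:
```python
from h import *
c=cap("wrist");t=cap("top");s=cap("side");o=bot.get_obs()
b,l=blobs(c,*YEL,100);m=l==l[247,314];v=cv2.cvtColor(c["frame"],cv2.COLOR_BGR2HSV)
yy,xx=np.nonzero(m)
for r in range(212,284,8): print(r,xx[yy==r].min(),xx[yy==r].max(),end="; ")
top=np.array([xx[yy<218].mean(),0]); 
e=(315,271)
T=lambda a,b:tri(ray(c,a),*b)
E1=onz(c,e,.186);print("\nend plane",E1,"tri top",T(e,[ray(t,(311.8,233.8))]),"side",T(e,[ray(s,(327.6,198.3))]))
S1=onz(c,(314.5,214),.110);print("shoulder",S1)
def pl(c,a,b): n=np.cross(ray(c,a)[1],ray(c,b)[1]);return n/np.linalg.norm(n)
d=np.cross(pl(c,(314.5,214),e),pl(s,(326.6,197.4),(353.4,221.5)));d/=np.linalg.norm(d);print("axis w+s",d,np.degrees(np.arccos(abs(d[2]))))
d=np.cross(pl(t,(311.8,235.1),(315.5,212.1)),pl(s,(326.6,197.4),(353.4,221.5)));d/=np.linalg.norm(d);print("axis t+s",d)
```

```text
212 309 325; 220 301 332; 228 300 334; 236 299 335; 244 297 337; 252 295 339; 260 295 339; 268 296 338; 276 301 333; 
end plane [ 0.58571191 -0.01633791  0.186     ] tri top (array([ 0.58428113, -0.01561982,  0.19149939]), np.float64(0.0005508668803955598)) side (array([ 0.58857211, -0.01667099,  0.17948738]), np.float64(0.001000591100038016))
shoulder [ 0.65553964 -0.02464523  0.11      ]
axis w+s [-0.67410262  0.08019637  0.7342712 ] 42.754330447844616
axis t+s [ 0.67431638 -0.08269653 -0.73379746]
```

```bash
cat >> h.py <<'E'
def tilt(yaw,lean):
    y=np.array([np.cos(yaw),np.sin(yaw),0]);h=np.array([-y[1],y[0],0]);z=np.sin(lean)*h-np.array([0,0,np.cos(lean)]);return np.c_[np.cross(y,z),y,z]
E
python3 - <<'E'
from h import *
M=tilt(np.radians(-97),np.radians(39.5));e=np.array([.5857,-.0175,.186]);print(M[:,2])
go(e-.02*M[:,2],M);go(e+.043*M[:,2],M)
E
```

```text
[ 0.63133699 -0.07751844 -0.77162458]
slide [-0.0095, 0.0031, 0.069] rot [-0.06, 1.52, -0.09] clock 14.07
slide [-0.0078, 0.0032, 0.132] rot [-0.06, 1.52, -0.09] clock 14.07
```

>>> {"op": "move_arm", "data": {"increments": [{"slide": [-0.006, 0.002, 0.03], "rot": [0, 1.5, 0], "hand": 0.055}, {"slide": [-0.0095, 0.003, 0.06], "rot": [0, 1.5, 0], "hand": 0.055}, {"slide": [-0.009, 0.003, 0.085], "rot": [0, 1.5, 0], "hand": 0.055}, {"slide": [-0.0085, 0.003, 0.11], "rot": [0, 1.5, 0], "hand": 0.055}, {"slide": [-0.008, 0.003, 0.128], "rot": [0, 1.5, 0], "hand": 0.055}, {"slide": [-0.008, 0.003, 0.132], "rot": [0, 1.5, 0], "hand": 0.055}, {"slide": [-0.008, 0.003, 0.132], "rot": [0, 1.5, 0], "hand": 0.055}]}}

```text
clock: 14.95
tool_pos: [0.6128, -0.0208, 0.153]
eef_rot: [[0.765, -0.123, 0.632], [-0.096, -0.992, -0.077], [0.636, -0.002, -0.771]]
wrist_force: [-0.2, 0.3, 0.6]
opening: 0.055
grasp_force: 0.0
```

Run:
```python
from h import *
c=cap("wrist","w9")
b,l=blobs(c,*YEL,300)
for x in b:
  print(x); m=l==l[int(x[0][1]),int(x[0][0])]; yy,xx=np.nonzero(m)
  for r in range(yy.min(),yy.max(),12): print(r,xx[yy==r].min(),xx[yy==r].max(),end="; ")
o=bot.get_obs();E=np.array(o["eef_rot"])
for z in(-.043,.057): print(proj(c,o["tool_pos"]+E@[0,0,z]))
```

```text
([316.2, 356.1], [272, 263, 89, 180, 12453])
263 309 324; 275 292 340; 287 287 346; 299 287 346; 311 286 347; 323 282 351; 335 278 355; 347 275 357; 359 273 359; 371 273 359; 383 272 360; 395 272 359; 407 274 358; 419 283 349; 431 292 340; [317.01126465 424.14458901]
[316.2407073  278.97121749]
```

>>> {"op": "move_arm", "data": {"increments": [{"slide": [0, 0, 0], "rot": [0, 0, 0], "hand": 0.02}, {"slide": [0, 0, 0], "rot": [0, 0, 0], "hand": 0.02}, {"slide": [0, 0, 0], "rot": [0, 0, 0], "hand": 0.02}, {"slide": [0, 0, 0], "rot": [0, 0, 0], "hand": 0.02}]}}

```text
clock: 15.5
tool_pos: [0.6129, -0.0216, 0.154]
eef_rot: [[0.764, -0.124, 0.633], [-0.097, -0.992, -0.077], [0.638, -0.002, -0.77]]
wrist_force: [-5.5, 1.9, 5.7]
opening: 0.0283
grasp_force: 58.6
```

>>> {"op": "move_arm", "data": {"increments": [{"slide": [0, 0, -0.01], "rot": [0, 0, 0], "hand": 0.02}, {"slide": [0, 0, -0.03], "rot": [0, 0, 0], "hand": 0.02}, {"slide": [0, 0, -0.055], "rot": [0, 0, 0], "hand": 0.02}, {"slide": [0, 0, -0.08], "rot": [0, 0, 0], "hand": 0.02}, {"slide": [0, 0, -0.105], "rot": [0, 0, 0], "hand": 0.02}, {"slide": [0, 0, -0.13], "rot": [0, 0, 0], "hand": 0.02}, {"slide": [0, 0, -0.15], "rot": [0, 0, 0], "hand": 0.02}, {"slide": [0, 0, -0.15], "rot": [0, 0, 0], "hand": 0.02}]}}

```text
clock: 16.5
tool_pos: [0.5177, -0.01, 0.2705]
eef_rot: [[0.763, -0.124, 0.634], [-0.097, -0.992, -0.078], [0.639, -0.002, -0.769]]
wrist_force: [0.8, 0.2, -1.5]
opening: 0.0281
grasp_force: 60.5
```

Run:
```python
from h import *
c=cap("wrist","w10"); o=bot.get_obs();E=np.array(o["eef_rot"]);print(o["tool_pos"],o["joint_positions"],o["grasp_force"])
cv2.imwrite("pics/w10.png",c["frame"])
for z in(-.043,.057,.167): print(proj(c,o["tool_pos"]+E@[0,0,z]))
go([*P,.30],down(np.radians(-60)))
t=o["tool_pos"]+E@[0,0,.167];print("tip",t)
```

```text
[ 0.5178803  -0.01005106  0.26906807] [-0.04081096 -0.66791368  2.13182633 -0.06195123  0.9887271   1.67058996] 60.49807193689048
[316.39186463 422.70855032]
[315.90396725 279.8840852 ]
[315.71088735 223.36290883]
slide [0.0024, -0.2235, -0.0376] rot [12.72, -38.24, -35.65] clock 16.55
tip [ 0.62357779 -0.02301092  0.14042483]
```

View pics/w10.png

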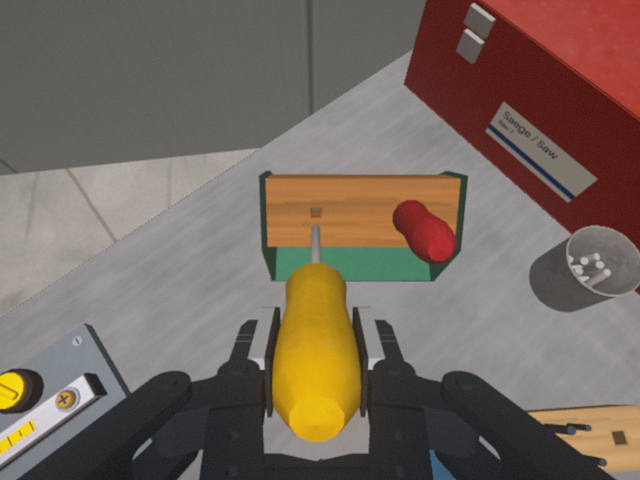

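The driver is out and aligned with the tool: tip at (316,226), predicted (316,223). The hole at (316,212) is empty and the red driver is still in place.

>>> {"op": "move_arm", "data": {"increments": [{"slide": [0, -0.025, -0.015], "rot": [1.6, -4.8, -4.5], "hand": 0.02}, {"slide": [0.001, -0.055, -0.025], "rot": [3.2, -9.6, -8.9], "hand": 0.02}, {"slide": [0.001, -0.09, -0.03], "rot": [4.8, -14.4, -13.4], "hand": 0.02}, {"slide": [0.001, -0.125, -0.034], "rot": [6.4, -19.1, -17.8], "hand": 0.02}, {"slide": [0.002, -0.16, -0.037], "rot": [8, -23.9, -22.3], "hand": 0.02}, {"slide": [0.002, -0.19, -0.037], "rot": [9.6, -28.7, -26.7], "hand": 0.02}, {"slide": [0.002, -0.21, -0.037], "rot": [11.2, -33.5, -31.2], "hand": 0.02}, {"slide": [0.002, -0.223, -0.037], "rot": [12.7, -38.2, -35.6], "hand": 0.02}]}}

```text
clock: 17.55
tool_pos: [0.5242, 0.2149, 0.2973]
eef_rot: [[0.865, 0.502, -0.005], [0.502, -0.865, -0.001], [-0.005, -0.002, -1.0]]
wrist_force: [0.7, -0.9, -1.3]
opening: 0.0286
grasp_force: 60.5
```

Run:
```python
from h import *
c=cap("wrist","w11"); o=bot.get_obs();E=np.array(o["eef_rot"]);print(o["tool_pos"],E.round(3),o["grasp_force"])
for z in(.057,.167): print(proj(c,o["tool_pos"]+E@[0,0,z]))
b,l=blobs(c,(8,100,80),(19,255,255),20);pb=proj(c,[*P,.045]);print(pb,[x for x in b if np.hypot(*(np.array(x[0])-pb))<25])
v=180;u=316
cv2.imwrite("pics/w11c.png",cv2.resize(c["frame"][v-20:v+130,u-100:u+100],(800,600)))
go([*P,.245],down(np.radians(-60)))
```

```text
[0.52464506 0.21570476 0.29640289] [[ 0.863  0.505 -0.01 ]
 [ 0.505 -0.863 -0.002]
 [-0.01  -0.004 -1.   ]] 60.48425346147269
[316.01962143 277.91277272]
[315.77006794 222.31273694]
[317.28461387 198.80804842] [([318.0, 195.8], [311, 189, 15, 15, 155])]
slide [-0.001, 0.0008, 0.0514] rot [-0.21, 0.56, 0.35] clock 17.6
```

View pics/w11c.png

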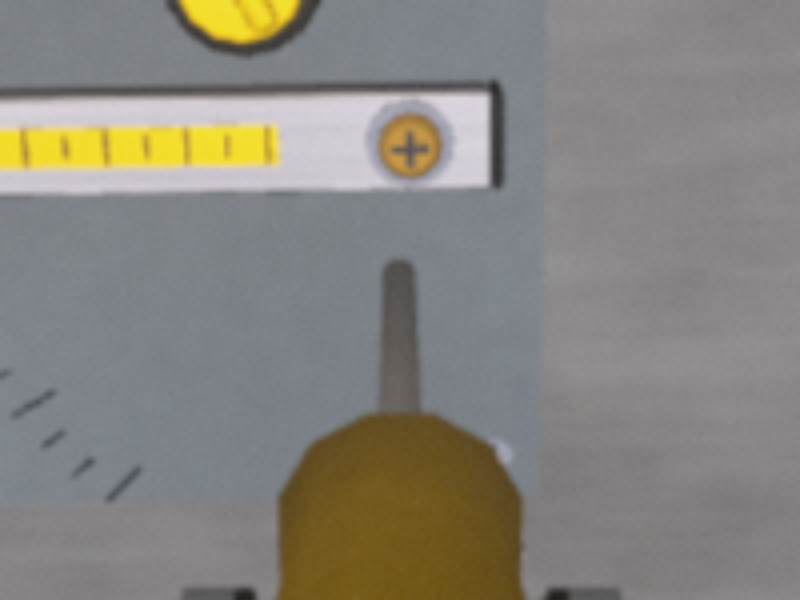

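The tip is at frame pixel (315.5,226) and the pivot screw at (318,196), so both are close to prediction. A correction of about 2 mm remains, then the descent.

>>> {"op": "move_arm", "data": {"increments": [{"slide": [0.001, 0.001, 0.01], "rot": [0, 0.3, 0], "hand": 0.02}, {"slide": [0.002, 0.001, 0.025], "rot": [0, 0.5, 0], "hand": 0.02}, {"slide": [0.002, 0.001, 0.04], "rot": [0, 0.5, 0], "hand": 0.02}, {"slide": [0.002, 0.001, 0.05], "rot": [0, 0.5, 0], "hand": 0.02}, {"slide": [0.002, 0.001, 0.052], "rot": [0, 0.5, 0], "hand": 0.02}, {"slide": [0.002, 0.001, 0.052], "rot": [0, 0.5, 0], "hand": 0.02}, {"slide": [0.002, 0.001, 0.052], "rot": [0, 0.5, 0], "hand": 0.02}, {"slide": [0.002, 0.001, 0.052], "rot": [0, 0.5, 0], "hand": 0.02}]}}

```text
clock: 18.6
tool_pos: [0.5262, 0.2141, 0.2472]
eef_rot: [[0.866, 0.499, 0.007], [0.499, -0.867, 0.005], [0.009, -0.0, -1.0]]
wrist_force: [0.3, 0.3, -1.1]
opening: 0.0288
grasp_force: 60.5
```

Run:
```python
from h import *
c=cap("wrist","w12"); o=bot.get_obs();E=np.array(o["eef_rot"]);print(o["tool_pos"],E[:,2].round(3),o["grasp_force"],np.abs(o["joint_vel"]).max())
print("pred tip",proj(c,o["tool_pos"]+E@[0,0,.167]))
b,l=blobs(c,(8,100,80),(19,255,255),20);pb=proj(c,[*P,.045]);pv=[x[0] for x in b if np.hypot(*(np.array(x[0])-pb))<25];print(pb,pv)
if pv: print("pivot by wrist",onz(c,pv[0],.045))
# tip: topmost non-background row of shaft along the tool axis column
g=cv2.cvtColor(c["frame"],cv2.COLOR_BGR2GRAY).astype(int)
print([ (v,g[v,308:326:3].tolist()) for v in range(214,240,2)])
s=cap("side");print("side tip pred",proj(s,o["tool_pos"]+E@[0,0,.167]),"pin",proj(s,[*L,.055]),[x[0] for x in blobs(s,*RED,10)[0] if x[0][0]<270 and x[0][1]<215])
```

```text
[0.52616791 0.21408234 0.24708798] [ 0.007  0.005 -1.   ] 60.48409625887871 0.0021330046740858856
pred tip [316.84705152 222.54410027]
[315.08802747 215.95365207] [[316.0, 212.3]]
pivot by wrist [0.52686107 0.21531421 0.045     ]
[(214, [125, 118, 88, 86, 95, 137]), (216, [128, 157, 154, 120, 158, 122]), (218, [152, 142, 156, 118, 147, 114]), (220, [171, 127, 137, 140, 121, 158]), (222, [201, 167, 150, 138, 164, 185]), (224, [183, 180, 147, 138, 154, 170]), (226, [129, 125, 80, 79, 127, 127]), (228, [128, 108, 81, 82, 119, 130]), (230, [129, 108, 82, 83, 120, 126]), (232, [127, 108, 82, 83, 116, 129]), (234, [124, 110, 85, 84, 113, 128]), (236, [129, 107, 88, 87, 116, 128]), (238, [126, 106, 88, 88, 113, 127])]
side tip pred [285.30427341 191.25047817] pin [248.83520419 179.2299902 ] [[249.8, 180.3]]
```

```bash
python3 -c "
from cell import bot
print(bot.sign_off())"
```

```text
the job is handed in; nothing more can be done
None
```

Handed in at about 18.7 s of the 67 s: the fence is home, the lock pin is fully in, and the yellow screwdriver is held still and upright, tip about 3 cm above the pivot screw and within about 2 mm of its axis by my measurements; the sign-off returned no verdict.

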